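# Slide the standing torch home into its dock

### The job

Push the standing silver torch along the glass shelf into its U-shaped dock until it is fully home against the dock's back. Push it low on its body with the fingertips so that it slides upright without tipping; do not lift it and do not touch its head. Leave everything else on the shelf where it is.

Things in the scene. Friction and masses are not known exactly. Their poses are not given: they have to be found in the camera images.
- torch: Silver torch standing on its flat tail cap on the frosted glass shelf (top at z = 0.070). Round: cap diameter 40 mm up to 34 mm above the shelf, barrel 33 mm up to 116 mm, head up to 167 mm. 0.17 to 0.34 kg. Pushed within 35 mm of the shelf it slides (friction 0.35 to 0.5); pushed much higher it tips. It starts in front of the dock's mouth. Origin: centre of its underside, z up its axis.
- torch_head: The torch's head, a rigid part of it: diameter 37 mm widening to 50 mm over its ribs, 51 mm tall. Origin: on the torch's axis where the head begins, 116 mm above the torch's underside.
- dock_home (a point): The point on the shelf (z = 0.070) inside the fixed dock where the torch's axis stands when fully home, touching the back. Its x points into the dock towards the back, y left, z up; the dock opens to its -x, which faces roughly to the robot's right (world -y).
- dock: Fixed dock, a U in plan, no floor; frame as dock_home. Back: flat face at x = 20 mm of a grey plastic block 86 mm wide, 24 mm deep, 40 mm high. Stainless side walls 30 mm high, 4 mm thick, inner faces at y = 27 and -27 mm from the back to x = -8 mm, then splayed as a lead-in to x = -21 mm, y = 36 and -36 mm. Torch slides in on the glass.
- bell: Small steel hand bell standing on its mouth: 52 mm diameter, 83 mm tall with its handle. Origin: centre of its underside. Stands near one side of the dock. Leave alone.
- fob_clip: Stainless spring clip holder gripping a black plastic gate fob, fixed to the shelf: foot 50 x 60 mm, 75 mm tall. Origin: centre of its underside. Stands near the other side of the dock. Leave alone.
- trinket_box: White ceramic lidded trinket box, 80 x 100 mm, 61 mm tall with its knob. Origin: centre of its underside. Leave alone.
- comb: Orange plastic comb lying flat, 170 mm along its x, 37 mm wide, 5 mm thick. Origin: centre of its underside. Leave alone.
- spray_bottle: White plastic bottle with a grey cap, 48 mm diameter, 150 mm tall. Origin: centre of its underside. Leave alone.
- key_bowl: Blue ceramic bowl, 120 mm diameter, 45 mm tall. Origin: centre of its underside. Leave alone.

How it is judged:
By the outcome, as a careful person would: the job done as asked, in the order asked, and still so for the second after the job is handed in, with the robot touching nothing.
It also fails if it takes over 48 s, if anything falls off the work surface, if the arm or the gripper's body presses on something with over 40 N, if the wrist force passes 120 N, or if a joint passes its speed limit or range.

### The arm

A 6-joint arm with a two-finger parallel gripper is mounted at the origin on the work surface. World frame = base frame: x ahead of the robot, y to its left, z up, the work surface at z = 0. Lengths are in mm, angles in rad, forces in N, time in s.
With the tool pointing down it reaches from about 375 to 900 mm from the base axis. Payload 3.1 kg.
Tool frame: the origin (TCP) lies at the centre of the arm's flange, where the gripper is bolted on; the fingertips stand 182 mm ahead of it and the grasp point (between the pads) lies robot.tcp_to_grasp ahead of it (robot.tcp_to_grasp is the distance from the TCP to the grasp point, in mm); z points along the fingers, y is the line along which they close (so a half turn about z gives the same grasp; the last joint's range is limited). The gripper opens to 87 mm and grips with 3 to 60 N. Pads are 19 mm wide; open, the fingers measure 117 mm over their backs; the gripper's body (75 mm by 190 mm) begins 51 mm behind the grasp point.
Start: joints at [0.95, 0.527, 1.433, -0, 1.181, -0.178], TCP at [267.753, 564.718, 404.748] pointing down, gripper open.
Joint ranges: [-3.08, 3.08], [-0.75, 2.2], [0.22, 2.44], [-1.43, 4.57], [0, 2.65], [-2.85, 2.85]. Speed limits (rad/s): [2.79, 2.79, 3.14, 3.14, 3.14, 3.14].

### API

Orientations are given as a rotation vector (axis times angle).
In Python, from plant import robot, optics, finder gives the robot as it stands.
- The arm moves only by the shell command python3 -m handwheel 'ROWS' [FORCE]. ROWS is JSON, a list of rows, each a list of 5 numbers: the shift along the tool's x, y, z in mm, then the turn about the tool's z in rad, then the finger opening in mm, from 0 to 87. In form: [[dx, dy, dz, roll, claw], ...]. A call has 1 to 20 rows; each row shifts and turns the commanded pose from where the row before left it, along the tool's axes as they then stand; what a row does not reach is not made up. A row lasts 1/10 s, in which the tool goes at most 50 mm and 8.59 degrees, less where a joint would pass 70% of its speed; a pose out of reach is approached as far as the arm can. A call with a gripper value outside its range is refused whole. The fingers move at their own pace and stop on an object; FORCE is the grip in N (left out, the last holds). Time passes only in rows, so rows that do not move let the fingers close. It gives the time, the measured TCP pose, the force, the opening and the grip force at its end, in the units of the state.
- robot.sense(): the state, without advancing time (a new reading comes with each control period).
- optics.get_image(name): name is "side" or "top"; returns the picture (480x640x3 uint8, blue, green, red); there is no depth.
- optics.camera_model(name): a dict with "fx", "fy", "cx", "cy" (pixels), "distortion" ([k1, k2, p1, p2, k3] as OpenCV has them; the pictures are not rectified), "T" (4x4, takes a point from camera to world coordinates). Camera axes: x right, y down, z forward; pixel columns grow to the right and rows downward; lengths in mm; the calibration is good to about 2 mm. A picture is of the moment at which its call begins. camera_model takes no time and is no camera call.
- robot.finish_job(): hands the job in; it is judged then, once.
Trained networks look in the newest picture that a camera, given by its name, has taken for a name from the list of things; names that differ only in an ending like _2 or _b are one class to them, and where a whole thing is asked for, a point or a joint stands for the part that bears it (a point fixed in the world has none). Each returns a list of dicts, best first, with "conf" (0 to 1); they miss things now and then, are a little off and sometimes report something else, mostly with a low value. They report only what shows in the picture. A call takes as long as a camera call.
- finder.look_for(camera, query): "centre" ([x, y, z] in mm, in world coordinates, good to about 4 mm: the middle of the surface that is visible of it).
- finder.masks_of(camera, query): "mask" (480x640 bool, what is visible of it).
The state is a dict: "clock": time; "joint_positions": joint angles; "qvel": joint speeds; "tau": joint torques, N m; "position": TCP position; "ee_rot": TCP orientation; "wrist_force": force on the tool from outside, world axes, zero at the start; "moment": the same for the moment, N m; "grip_width": finger opening in mm; "grasp_force": force on a finger pad.
Only numpy, scipy, OpenCV 4.12 (cv2) and the standard library are available. Lean on these libraries where they do the work, as an engineer would, in place of code of your own. Each camera call takes 0.05 s, during which the arm holds its last target. There are 200 camera calls.

## Working session

There is one attempt and no reset: what is moved stays moved. The work goes in short steps, Python scripts to look and compute and a shell command to move; the robot and the scene stay as the last step left them, time stands still between calls to the robot, and variables do not carry over. Pictures are saved under pics/ and viewed, at most 12 in all, crops included, and the job is handed in when it is done.

```bash
mkdir -p pics
cat > h.py <<'E'
import numpy as np,cv2
from plant import robot,optics,finder
def cam(n):
    m=optics.camera_model(n);K=np.array([[m['fx'],0,m['cx']],[0,m['fy'],m['cy']],[0,0,1.]]);return K,np.array(m['distortion'],float),np.array(m['T'])
def ray_z(n,uv,z):
    K,d,T=cam(n);p=cv2.undistortPoints(np.array(uv,float).reshape(-1,1,2),K,d).reshape(-1,2)
    r=np.c_[p,np.ones(len(p))]@T[:3,:3].T;o=T[:3,3];return o+r*((z-o[2])/r[:,2])[:,None]
def proj(n,P):
    K,d,T=cam(n);W=np.linalg.inv(T);return cv2.projectPoints(np.array(P,float).reshape(-1,3),cv2.Rodrigues(W[:3,:3])[0],W[:3,3],K,d)[0].reshape(-1,2)
E
python3 - <<'E'
from h import *
np.set_printoptions(precision=1,suppress=True)
ims=[]
for c in('side','top'):
    im=optics.get_image(c);cv2.imwrite(f'pics/{c}0.png',im);print(c,cam(c)[2][:3,3])
    for q in('torch','torch_head','dock','bell','fob_clip','trinket_box','spray_bottle','key_bowl','comb'):
        for r in finder.look_for(c,q)[:1]:print(q,np.array(r['centre']),round(r['conf'],2))
s=robot.sense();print(s['clock'],s['position'],s['ee_rot'],robot.tcp_to_grasp,s['wrist_force'])
E
```

```text
side [539.6 766.7 750.1]
torch [488.   -2.3 179. ] 0.69
torch_head [485.5  -8.1 228.8] 0.6
dock [595.9 157.6  93.3] 0.55
bell [596.3 157.4  96.3] 0.64
fob_clip [483.6 217.7  77.2] 0.78
trinket_box [ 596.2 -308.8  115. ] 0.73
spray_bottle [577.6 444.4 167.6] 0.67
key_bowl [ 593.5 -494.3  102. ] 0.87
comb [ 706.9 -142.6   71.6] 0.93
top [ 475.8   -5.7 1315.6]
torch [486.7 -21.8 238.7] 0.79
torch_head [488.4 -23.2 237.1] 0.83
dock [600.7 150.6 113.2] 0.77
bell [715.9 108.7  92.5] 0.87
fob_clip [ 701.3 -157.2   75.3] 0.67
trinket_box [ 593.4 -335.6  120.3] 0.7
spray_bottle [581.5 412.7 169.9] 0.82
key_bowl [ 597.9 -470.4   94.3] 0.87
comb [ 700.3 -158.    75.8] 0.56
1.0 [267.7 564.7 404.8] [ 0.7  3.1 -0. ] 163.5 [-1.2 -0.8 -0.1]
```

View pics/top0.png

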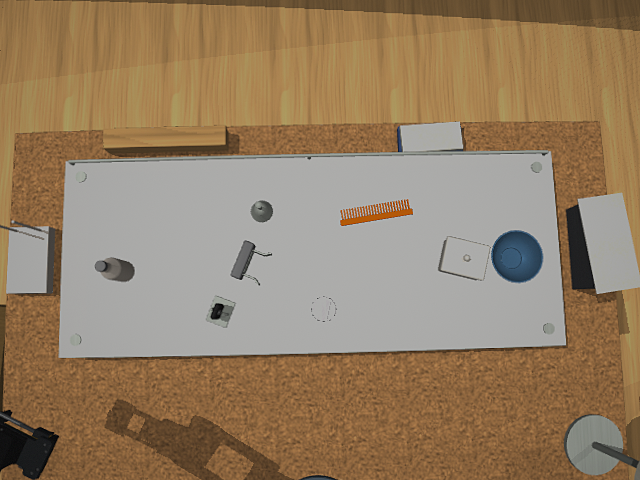

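View pics/side0.png

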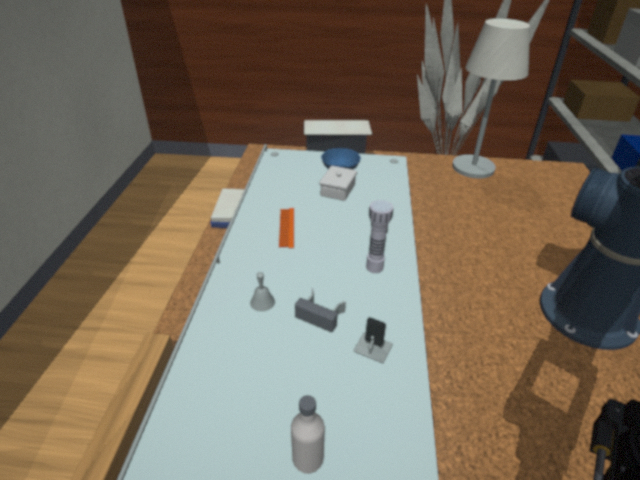

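The top view shows the dock block at (245,260), its walls reaching toward (270,254) and (258,283). The torch head is at (323,309), the bell at (262,211) and the clip at (221,311). The side view agrees: torch (378,240), dock (318,312), clip (375,345). I'll zoom in on the dock.

Run:
```python
from h import *
a=cv2.imread('pics/top0.png')[225:325,200:350];b=cv2.imread('pics/side0.png')[195:365,245:415]
a=cv2.resize(a,(750,500),interpolation=cv2.INTER_CUBIC);b=cv2.resize(b,(595,595),interpolation=cv2.INTER_CUBIC)
cv2.imwrite('pics/a.png',a);cv2.imwrite('pics/b.png',b)
```

```text
(no output)
```

View pics/a.png

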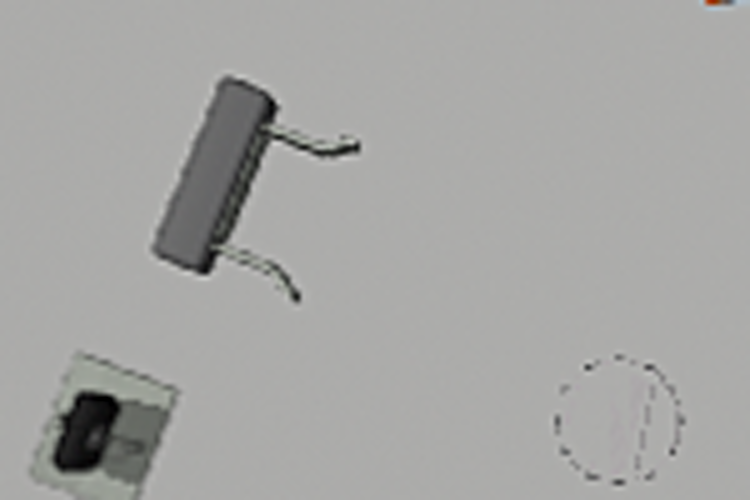

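View pics/b.png

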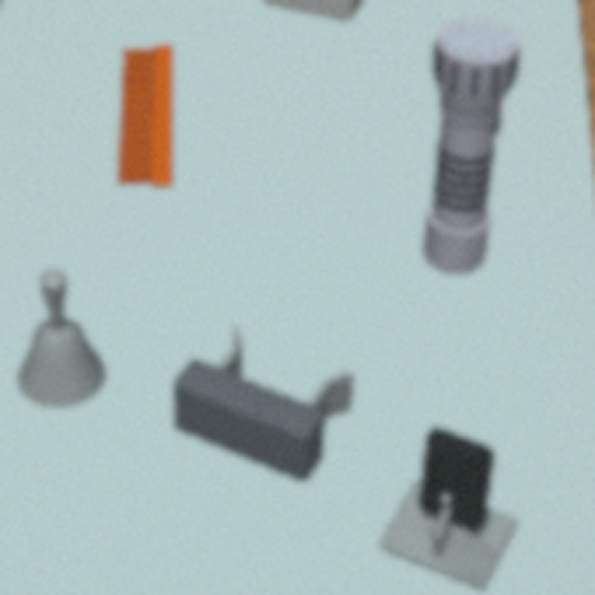

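Run:
```python
from h import *
from scipy.optimize import least_squares
np.set_printoptions(precision=1,suppress=True)
ft=lambda p:(np.array(p)+.5)/5-.5+[200,225]
fs=lambda p:(np.array(p)+.5)/3.5-.5+[245,195]
top=[((44,43,40),(153,250)),((44,-43,40),(223,76)),((-21,-38,30),(358,147)),((-21,38,30),(298,298)),((20,43,0),(209,273)),((20,-43,0),(277,103))]
side=[((44,-43,40),(177,382)),((44,43,40),(306,428)),((44,-43,0),(176,428)),((44,43,0),(304,478)),((20,-43,40),(192,361)),((20,43,40),(322,406))]
def W(P,q):
    c,s=np.cos(q[2]),np.sin(q[2]);P=np.array(P,float);return np.c_[q[0]+c*P[:,0]-s*P[:,1],q[1]+s*P[:,0]+c*P[:,1],70+P[:,2]]
def res(q,w=(1,1)):
    r=[]
    for n,L,f,k in(('top',top,ft,w[0]),('side',side,fs,w[1])):
        r.append(k*(proj(n,W([a for a,_ in L],q))-f([b for _,b in L])))
    return np.vstack(r).ravel()
for w in((1,1),(1,0),(0,1)):
    s=least_squares(res,[590,130,1.8],args=(w,),loss='soft_l1');print(w,s.x,np.degrees(s.x[2]));
    if w==(1,1):print(s.fun.reshape(-1,2)); q=s.x
print('head top',ray_z('top',ft([(620,420)]),237),ray_z('side',fs([(476,43)]),237))
print('base side',ray_z('side',fs([(455,251)]),70))
mm=finder.masks_of('top','bell')
for c in('top','side'):
  im=optics.get_image(c)
  for n in('bell','fob_clip'):
    m=finder.masks_of(c,n)
    if m: v,u=np.nonzero(m[0]['mask']);print(c,n,m[0]['conf'],u.mean(),v.mean(),ray_z(c,[(u.mean(),v.mean())],95))
```

```text
(1, 1) [589.2 122.5   1.2] 67.40013362152257
[[-0.4 -0.2]
 [ 0.3 -1.3]
 [-0.1 -2.3]
 [-0.8 -0.9]
 [ 0.8  0.3]
 [ 1.4 -0.5]
 [-1.1 -0.7]
 [ 1.5  2.2]
 [-0.3  0.3]
 [ 1.5  2.1]
 [ 0.9 -2.4]
 [ 2.7  0.2]]
(1, 0) [587.5 123.    1.2] 67.24388740273116
(0, 1) [591.7 121.3  -5.1] -291.917795030448
head top [[485.7 -23.5 237. ]] [[489.7 -17.7 237. ]]
base side [[488.  -26.6  70. ]]
top bell 0.93 261.12626262626264 211.08080808080808 [[710.  110.5  95. ]]
top fob_clip 0.74 220.0711743772242 311.87544483985766 [[484.8 204.   95. ]]
side bell 0.88 262.2064516129032 297.0516129032258 [[714.5 122.6  95. ]]
side fob_clip 0.63 373.1967833491012 340.99243140964995 [[491.1 211.3  95. ]]
```

```bash
cat >> h.py <<'E'
def tool():
    s=robot.sense();return np.array(s['position']),cv2.Rodrigues(np.array(s['ee_rot'],float))[0],s
def to(xyz):
    p,R,s=tool();return R.T@(np.array(xyz,float)-p)
E
python3 - <<'E'
from h import *
np.set_printoptions(precision=3,suppress=True)
p,R,s=tool();print(R,s['clock']);print(to((440,-100,470)),to((450,250,470)))
E
```

```text
[[-0.904  0.428 -0.   ]
 [ 0.428  0.904 -0.   ]
 [ 0.    -0.    -1.   ]] 1.35
[-440.435 -526.799  -65.24 ] [-299.51  -206.268  -65.25 ]
```

```bash
python3 -m handwheel '[[0,0,-35,0,87],[0,0,-30,0,87],[-37.5,-26,0,0,87],[-37.5,-26,0,0,87],[-37.5,-26,0,0,87],[-37.5,-26,0,0,87],[-37.5,-26,0,0,87],[-37.5,-26,0,0,87],[-37.5,-26,0,0,87],[-37.5,-26,0,0,87],[-17.5,-40,0,0,87],[-17.5,-40,0,0,87],[-17.5,-40,0,0,87],[-17.5,-40,0,0,87],[-17.5,-40,0,0,87],[-17.5,-40,0,0,87],[-17.5,-40,0,0,87],[-17.5,-40,0,0,87],[0,0,0,0,87],[0,0,0,0,87]]' 20
python3 - <<'E'
from h import *
p,R,s=tool();print(p,s['joint_positions'],s['clock'])
a=optics.get_image('top')[180:420,240:480];b=optics.get_image('side')[60:300,300:540]
cv2.imwrite('pics/c.png',np.hstack([cv2.resize(x,(400,400),interpolation=cv2.INTER_CUBIC) for x in(a,b)]))
E
```

```text
clock: 3.35
position: [438.9, -101.8, 469.7]
ee_rot: [-0.694, -3.064, -0.001]
wrist_force: [-0.0, -0.3, -0.2]
grip_width: 86.8
grasp_force: 0.0
[ 438.94060486 -101.78870201  469.73584593] [-4.76914038e-01  2.05135432e-01  1.76327847e+00  5.32275317e-04
  1.17357225e+00 -1.60214003e+00] 3.35
```

View pics/c.png

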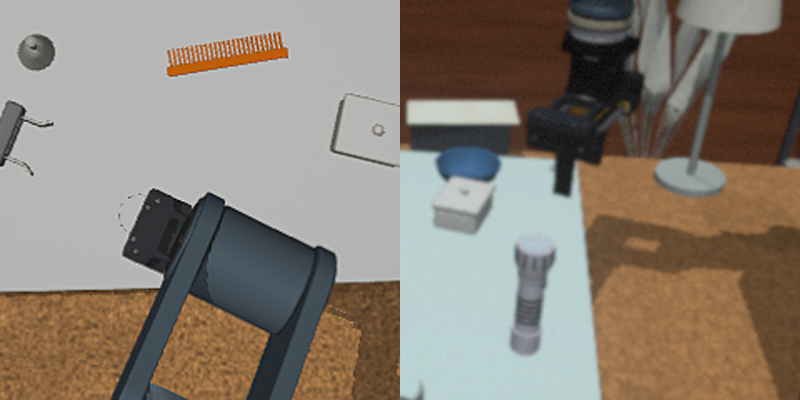

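The left half (top view) shows the gripper body protruding past the arm beside the torch head at (130,215). The right half (side view) shows a finger at (565,175) under the body end at (565,130). I'll overlay the stated gripper dimensions to see how far the body overhangs the fingers.

Run:
```python
from h import *
p,R,s=tool()
out=[]
for c,(y0,x0) in(('top',(255,290)),('side',(50,330))):
    im=optics.get_image(c)
    k=5;cr=cv2.resize(im[y0:y0+130,x0:x0+80+80*0],(400,650))[:600]
    def box(x,y,z,col):
        P=np.array([[a,b,d] for a in x for b in y for d in z],float)@R.T+p
        u=(proj(c,P)-[x0,y0])*k
        for i in range(8):
            for j in(1,2,4):
                if not i&j:cv2.line(cr,tuple(map(int,u[i])),tuple(map(int,u[i|j])),col,1)
    box((-37.5,37.5),(-95,95),(60,112.5),(0,0,255));box((-9.5,9.5),(43.5,58.5),(112.5,182),(0,255,0))
    out.append(cr)
cv2.imwrite('pics/d.png',np.hstack(out))
```

```text
(no output)
```

View pics/d.png

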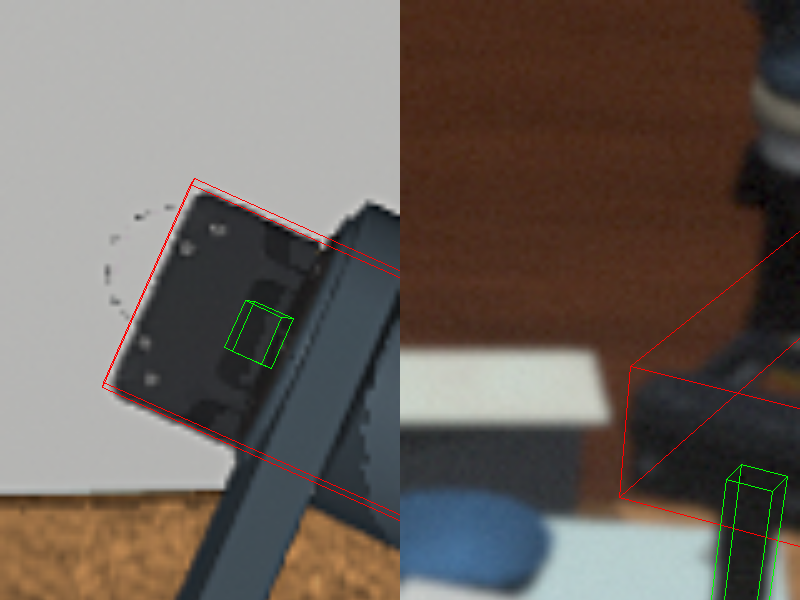

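The body overhangs the fingers by 28 mm or more in every direction. With the tool pointing straight down, it would hit the barrel before the fingertips reached the cap, so the tool has to lean. Rows can't command a lean directly, so I'll go to the azimuth matching the push heading and check how the arm handles the edge of its reach, up high and clear of everything.

```bash
python3 -m handwheel '[[23.5,36.6,0,0,87],[23.5,36.6,0,0,87],[23.5,36.6,0,0,87],[23.5,36.6,0,0,87],[23.5,36.6,0,0,87],[23.5,36.6,0,0,87],[23.5,36.6,0,0,87],[39,24,0,0,40],[39,24,0,0,40],[39,24,0,0,40],[39,24,0,0,40],[39,24,0,0,40],[39,24,0,0,40]]'
python3 -m handwheel '[[0,0,-50,0,20],[0,0,-50,0,20],[0,0,-50,0,20],[0,0,-50,0,20],[0,0,-50,0,20],[0,0,-50,0,20],[0,0,-50,0,20],[0,0,-50,0,20],[0,0,-50,0,20]]'
python3 -c "
from h import *
print(tool())"
```

```text
clock: 4.85
position: [247.6, 433.4, 469.9]
ee_rot: [0.685, 3.066, 0.0]
wrist_force: [1.4, -0.0, 0.9]
grip_width: 47.5
grasp_force: 0.0
clock: 5.75
position: [248.2, 431.2, 922.1]
ee_rot: [0.685, 3.066, 0.001]
wrist_force: [1.4, 1.6, 0.9]
grip_width: 19.7
grasp_force: 0.0
(array([248.20941292, 431.19528621, 922.06873719]), array([[-9.04799223e-01,  4.25838058e-01,  5.61360219e-04],
       [ 4.25838393e-01,  9.04798894e-01,  7.90140212e-04],
       [-1.71446332e-04,  9.53966983e-04, -9.99999530e-01]]), {'clock': 5.75, 'joint_positions': array([ 8.23460948e-01,  2.18910267e-01,  5.64051951e-01,  1.77446734e-04,
        2.35766931e+00, -3.07321444e-01]), 'qvel': array([-4.95468103e-03,  4.53547080e-01, -1.94005856e+00, -4.70633549e-04,
        1.47578052e+00, -5.69503713e-05]), 'tau': array([ 6.32014330e-01, -3.48897529e+01, -1.59008020e+01,  4.73057816e-02,
       -5.91369756e-01, -6.44150787e-03]), 'position': array([248.20941292, 431.19528621, 922.06873719]), 'ee_rot': array([6.85335240e-01, 3.06554386e+00, 1.40346504e-03]), 'wrist_force': array([1.41258694, 1.56731529, 0.86611552]), 'moment': array([ 0.06748587, -0.04742308,  0.02284215]), 'grasp_force': 0.0, 'grip_width': 19.65956810899772})
```

```bash
python3 -m handwheel '[[0,0,-25,0,20],[0,0,-25,0,20],[0,0,-25,0,20],[0,0,-25,0,20],[0,0,-25,0,20],[0,0,-25,0,20]]'
python3 -c "
from h import *
np.set_printoptions(precision=3,suppress=True)
p,R,s=tool();print(p,R,s['joint_positions'])"
```

```text
clock: 6.35
position: [229.0, 396.4, 1010.8]
ee_rot: [0.686, 3.055, 0.047]
wrist_force: [-0.4, 0.2, 0.8]
grip_width: 20.1
grasp_force: 0.0
[ 229.029  396.357 1010.771] [[-0.904  0.427  0.016]
 [ 0.427  0.904  0.027]
 [-0.003  0.031 -1.   ]] [ 0.8    0.269  0.218  0.014  2.624 -0.317]
```

The lean has started (1.8° outward), so the reach limit does let the tool tilt. I'll keep going up and inward.

```bash
python3 -m handwheel '[[0,-20,-30,0,20],[0,-20,-30,0,20],[0,-20,-30,0,20],[0,-20,-30,0,20],[0,-20,-30,0,20],[0,-20,-30,0,20],[0,-20,-30,0,20],[0,-20,-30,0,20]]'
python3 -c "
from h import *
np.set_printoptions(precision=3,suppress=True)
p,R,s=tool();print(p,R,s['joint_positions'])"
```

```text
clock: 7.15
position: [136.9, 251.5, 1091.2]
ee_rot: [0.659, 2.916, 0.288]
wrist_force: [-0.3, -0.1, 0.2]
grip_width: 20.2
grasp_force: 0.0
[ 136.922  251.542 1091.224] [[-0.895  0.411  0.176]
 [ 0.437  0.886  0.155]
 [-0.092  0.215 -0.972]] [ 0.668  0.04   0.219  0.027  2.646 -0.432]
```

```bash
python3 -m handwheel '[[12,-20,-30,0,20],[12,-20,-30,0,20],[12,-20,-30,0,20],[12,-20,-30,0,20],[12,-20,-30,0,20],[12,-20,-30,0,20]]'
python3 -c "
from h import *
np.set_printoptions(precision=3,suppress=True)
p,R,s=tool();print(p,R,s['joint_positions'])"
python3 -m handwheel '[[0,0,30,0,20],[0,0,30,0,20],[0,0,30,0,20]]'
python3 -c "
from h import *
np.set_printoptions(precision=3,suppress=True)
p,R,s=tool();print(p,R,s['joint_positions'])"
```

```text
clock: 7.75
position: [-23.5, 173.8, 1119.0]
ee_rot: [0.64, 2.803, 0.431]
wrist_force: [-0.3, 0.8, 0.0]
grip_width: 19.8
grasp_force: 0.0
[ -23.469  173.79  1118.994] [[-0.877  0.384  0.288]
 [ 0.453  0.861  0.231]
 [-0.159  0.333 -0.929]] [ 1.17  -0.09   0.219 -0.378  2.646 -0.317]
clock: 8.05
position: [1.9, 194.7, 1034.1]
ee_rot: [0.632, 2.806, 0.434]
wrist_force: [0.0, 0.5, 1.2]
grip_width: 20.0
grasp_force: 0.0
[   1.914  194.719 1034.149] [[-0.88   0.379  0.287]
 [ 0.448  0.863  0.234]
 [-0.159  0.334 -0.929]] [ 1.054 -0.247  0.693 -0.186  2.332 -0.227]
```

The lean persists: each row starts from the pose actually reached, which is now tilted 22° at heading 39°. I'll fit a kinematic model to the recorded poses so I can plan a lean of about 45–50° at heading about 55–65°.

```bash
cat > kin.py <<'E'
import numpy as np
from scipy.spatial.transform import Rotation as Ro
from scipy.optimize import least_squares
def rz(a):return Ro.from_euler('z',a)
def ry(a):return Ro.from_euler('y',a)
def fk(q,k):
    d1,a1,a2,e,a3,d6,off=k
    A=rz(q[0]);B=A*ry(q[1]);C=B*ry(q[2]);D=C*rz(q[3]);E=D*ry(q[4]);F=E*rz(q[5])
    p=A.apply([a1,off,d1])+B.apply([0,0,a2])+C.apply([e,0,a3])+E.apply([0,0,d6]);return p,F
data=[([.95,.527,1.433,0,1.181,-.178],[267.753,564.718,404.748]),
([-.476914,.205135,1.763278,.0005,1.173572,-1.60214],[438.94,-101.79,469.74]),
([.82346,.21891,.56405,.000177,2.35767,-.30732],[248.21,431.2,922.07]),
([.8,.269,.218,.014,2.624,-.317],[229.03,396.36,1010.77]),
([.668,.04,.219,.027,2.646,-.432],[136.92,251.54,1091.22]),
([1.17,-.09,.219,-.378,2.646,-.317],[-23.47,173.79,1118.99]),
([1.054,-.247,.693,-.186,2.332,-.227],[1.91,194.72,1034.15])]
s=least_squares(lambda k:np.concatenate([fk(q,k)[0]-p for q,p in data]),[300,0,590,0,340,100,111])
K=s.x
if __name__=='__main__':
    np.set_printoptions(precision=2,suppress=True);print(K);print(s.fun.reshape(-1,3))
    print(fk(data[-1][0],K)[1].as_matrix());print(fk(data[0][0],K)[1].as_matrix())
E
python3 kin.py
```

```text
[274.1   -0.14 588.55 114.08 391.73 123.73 111.  ]
[[-0.26  0.16  0.12]
 [ 0.   -0.   -0.03]
 [-0.02 -0.02 -0.  ]
 [ 0.2   0.21 -0.16]
 [-0.21 -0.26  0.12]
 [ 0.06 -0.19  0.1 ]
 [ 0.21  0.14 -0.14]]
[[-0.38 -0.88  0.29]
 [-0.86  0.45  0.23]
 [-0.33 -0.16 -0.93]]
[[-0.43 -0.9   0.  ]
 [-0.9   0.43  0.  ]
 [-0.   -0.   -1.  ]]
```

```bash
cat > sim.py <<'E'
from kin import *
lo=np.array([-3.08,-.75,.22,-1.43,0,-2.85]);hi=np.array([3.08,2.2,2.44,4.57,2.65,2.85]);V=.07*np.array([2.79,2.79,3.14,3.14,3.14,3.14])
Q90=rz(np.pi/2)
def pose(q):
    p,F=fk(q,K);return p,F*Q90
def ik(q,p,R,w,step=True):
    a,b=(np.maximum(lo,q-V),np.minimum(hi,q+V)) if step else (lo,hi)
    def f(x):
        pp,RR=pose(x);return np.r_[pp-p,w*(R.inv()*RR).as_rotvec()]
    return least_squares(f,np.clip(q,a+1e-6,b-1e-6),bounds=(a,b),x_scale=.1,max_nfev=60)
def run(q,rows,w):
    for r in rows:
        p,R=pose(q);q=ik(q,p+R.apply(r[:3]),R*rz(r[3] if len(r)>3 else 0),w).x
    return q
def show(q):
    p,R=pose(q);t=R.as_matrix()[:,2];print(p.round(1),'tilt',np.degrees(np.arccos(-t[2])).round(1),'head',np.degrees(np.arctan2(t[1],t[0])).round(1),'finger line',R.as_matrix()[:,1].round(2),'q',q.round(2))
E
cat > t1.py <<'E'
from sim import *
q0=np.array([.82346,.21891,.56405,.000177,2.35767,-.30732])
for w in(50,150,500,1500):
    q=run(q0,[[0,0,-25]]*6,w);print(w);show(q);q=run(q,[[0,-20,-30]]*8,w);show(q);q=run(q,[[12,-20,-30]]*6,w);show(q)
E
python3 t1.py
```

```text
50
[ 234.5  407.5 1054.5] tilt 32.5 head 60.1 finger line [0.35 0.77 0.54] q [ 0.77  0.21  0.22  0.18  2.16 -0.22]
[ 110.2  171.  1147.3] tilt 42.2 head 46.9 finger line [0.31 0.7  0.65] q [-0.01 -0.15  0.22  0.78  2.36 -0.33]
[ -93.3   86.2 1156.1] tilt 55.2 head 19.9 finger line [0.25 0.69 0.68] q [ 0.34 -0.37  0.22  0.01  2.33 -0.6 ]
150
[ 231.2  401.6 1019.7] tilt 10.8 head 60.0 finger line [0.42 0.89 0.19] q [ 0.79  0.25  0.22  0.08  2.49 -0.27]
[ 118.4  181.1 1122. ] tilt 26.2 head 59.6 finger line [0.37 0.82 0.44] q [ 0.22 -0.08  0.22  0.65  2.58 -0.28]
[ -43.1  116.3 1133.8] tilt 31.6 head 38.5 finger line [0.36 0.8  0.48] q [ 0.49 -0.25  0.22  0.2   2.62 -0.4 ]
500
[ 230.   399.6 1007.9] tilt 1.1 head 59.8 finger line [0.43 0.9  0.02] q [ 0.8   0.27  0.22  0.01  2.63 -0.32]
[ 139.4  226.7 1076.1] tilt 9.8 head 43.9 finger line [0.42 0.89 0.16] q [ 0.57 -0.02  0.34  0.07  2.65 -0.49]
[  -3.9  150.9 1096.6] tilt 17.4 head 39.8 finger line [0.4  0.88 0.27] q [ 0.81 -0.2   0.39 -0.07  2.65 -0.39]
1500
[ 229.9  399.5 1006.9] tilt 0.2 head 58.3 finger line [0.43 0.9  0.  ] q [ 0.81  0.28  0.22  0.    2.64 -0.32]
[ 150.3  237.  1037.7] tilt 1.6 head 42.4 finger line [0.43 0.9  0.03] q [ 0.6  -0.04  0.5   0.01  2.65 -0.53]
[  39.2  185.2 1032. ] tilt 3.0 head 39.1 finger line [0.42 0.9  0.05] q [ 0.74 -0.21  0.65 -0.01  2.65 -0.4 ]
```

```bash
nproc
cat > feas.py <<'E'
from sim import *
home=np.array([589,122.5]);d=np.radians(67.4)
for tilt in(42,50):
  for head in(25,40,50,60,67):
    h=np.radians(head);th=np.radians(tilt);u=np.array([np.cos(h),np.sin(h)])
    z=np.r_[u*np.sin(th),-np.cos(th)]
    for sgn in(1,-1):
      y=sgn*np.array([-u[1],u[0],0]);x=np.cross(y,z);R=Ro.from_matrix(np.c_[x,y,z]);e=[]
      for tip in((487-60*u[0],-23-60*u[1],140),(487-18*u[0],-23-18*u[1],85),(589-18*u[0],122-18*u[1],85)):
        p=np.array(tip)-182*z
        b=min((ik(np.array(q0),p,R,350,False) for q0 in([0,.5,1.5,0,1,0],[0,.3,1.5,.8,1,1],[0,.3,1.5,-.8,1,-1],[0,.3,1.5,-.8,1,1.5])),key=lambda s:s.cost);e.append((round(b.cost**.5,1),b.x.round(2).tolist()))
      print(tilt,head,sgn,[a[0] for a in e],e[1][1])
E
cat > plan.py <<'E'
from sim import *
from multiprocessing import Pool
import sys
W=350
goal=np.radians(48)*np.array([np.cos(np.radians(61)),np.sin(np.radians(61))])
def tv(q):
    t=pose(q)[1].as_matrix()[:,2];n=np.hypot(*t[:2]);return t[:2]/n*np.arccos(-t[2])
def f(seed):
    g=np.random.default_rng(seed);q=Q0;rows=[]
    for _ in range(2):
        n=g.integers(3,9);v=g.normal(size=3);v*=g.uniform(15,45)/np.linalg.norm(v);v=v.round(-1);rows.append((int(n),v.tolist()))
        for i in range(n):
            q=run(q,[v],W)
            if pose(q)[0][2]<650:return 9,seed,rows,q
    return np.linalg.norm(tv(q)-goal),seed,rows,q
if __name__=='__main__':
    from plant import robot
Q0=np.array(eval(sys.argv[1])) if len(sys.argv)>1 else None
if __name__=='__main__':
    with Pool() as P:r=P.map(f,range(int(sys.argv[2])),chunksize=4)
    r.sort(key=lambda a:a[0])
    for a in r[:5]:print(round(a[0],3),a[2]);show(a[3])
E
time python3 feas.py; time timeout 400 python3 plan.py '[1.054,-.247,.693,-.186,2.332,-.227]' 300
```

```text
4
42 25 1 [np.float64(0.0), np.float64(0.0), np.float64(0.0)] [-0.76, 0.75, 2.39, 1.95, 0.73, 1.57]
42 25 -1 [np.float64(0.0), np.float64(0.0), np.float64(0.0)] [-0.76, 0.75, 2.39, 1.95, 0.73, -1.57]
42 40 1 [np.float64(0.0), np.float64(0.0), np.float64(0.0)] [-0.8, 0.72, 2.26, 1.46, 0.74, 1.82]
42 40 -1 [np.float64(0.0), np.float64(0.0), np.float64(0.0)] [-0.8, 0.72, 2.26, 1.46, 0.74, -1.32]
42 50 1 [np.float64(0.0), np.float64(0.0), np.float64(0.0)] [-0.8, 0.71, 2.16, 1.19, 0.8, 1.95]
42 50 -1 [np.float64(0.0), np.float64(0.0), np.float64(0.0)] [-0.8, 0.71, 2.16, 1.19, 0.8, -1.19]
42 60 1 [np.float64(0.0), np.float64(0.0), np.float64(0.0)] [-0.78, 0.71, 2.06, 0.99, 0.88, 2.03]
42 60 -1 [np.float64(0.0), np.float64(0.0), np.float64(0.0)] [-0.78, 0.71, 2.06, 0.99, 0.88, -1.11]
42 67 1 [np.float64(0.0), np.float64(0.0), np.float64(0.0)] [-0.76, 0.72, 1.99, 0.88, 0.95, 2.07]
42 67 -1 [np.float64(0.0), np.float64(0.0), np.float64(0.0)] [-0.76, 0.72, 1.99, 0.88, 0.95, -1.08]
50 25 1 [np.float64(14.3), np.float64(3.0), np.float64(0.0)] [-0.85, 0.89, 2.44, 1.99, 0.93, 1.35]
50 25 -1 [np.fl
[... 1115 characters left out ...]
 519.7 1018.6] tilt 31.1 head 49.1 finger line [0.32 0.81 0.5 ] q [ 1.37  0.29  0.22 -0.3   2.13 -0.  ]
0.335 [(7, [30.0, 0.0, -30.0]), (8, [10.0, 20.0, -20.0])]
[-209.9  279.3 1078.9] tilt 29.1 head 55.4 finger line [0.33 0.81 0.48] q [ 2.05  0.13  0.22 -0.7   2.41  0.28]
0.341 [(7, [-30.0, 10.0, -30.0]), (7, [40.0, 20.0, 10.0])]
[  19.9  246.9 1080.2] tilt 28.9 head 54.3 finger line [0.33 0.82 0.47] q [ 1.05 -0.13  0.47 -0.07  2.29 -0.17]
0.343 [(6, [0.0, -20.0, -20.0]), (8, [10.0, -10.0, -30.0])]
[-171.1   10.2 1115.5] tilt 28.7 head 55.4 finger line [0.33 0.82 0.47] q [ 2.77 -0.02  0.22 -1.43  2.65  0.23]
real	0m2.161s
user	0m2.722s
sys	0m0.038s

real	0m4.912s
user	0m18.869s
sys	0m0.095s
```

Pushing outward on a straight arm raises both tilt and heading, and every needed push pose is reachable. Next is a longer plan search.

```bash
sed -i 's/range(2)/range(3)/; s/<650:/<650 or np.hypot(*pose(q)[0][:2])>560:/' plan.py; timeout 400 python3 plan.py '[1.054,-.247,.693,-.186,2.332,-.227]' 8000
```

```text
0.071 [(6, [-10.0, -30.0, -20.0]), (8, [30.0, -20.0, 10.0]), (8, [30.0, -10.0, -30.0])]
[-450.   -17.5 1021.3] tilt 49.5 head 56.6 finger line [0.18 0.64 0.74] q [ 0.41 -0.75  0.22  1.08  2.65  0.42]
0.114 [(8, [20.0, 0.0, -30.0]), (8, [-30.0, -10.0, -20.0]), (8, [-20.0, 30.0, 20.0])]
[  42.6  -59.  1098.5] tilt 41.6 head 59.3 finger line [0.25 0.71 0.66] q [ 2.6  -0.4   0.52 -1.43  2.41  0.04]
0.145 [(3, [-0.0, -40.0, -20.0]), (6, [20.0, 0.0, -10.0]), (8, [20.0, -30.0, -20.0])]
[-340.2  -65.3 1021.7] tilt 42.6 head 53.0 finger line [0.24 0.71 0.66] q [ 0.6  -0.75  0.48  0.48  2.65 -0.05]
0.176 [(6, [-0.0, -30.0, -10.0]), (4, [20.0, -20.0, -20.0]), (7, [40.0, -20.0, 0.0])]
[-358.2   19.7 1018.4] tilt 40.4 head 52.4 finger line [0.25 0.74 0.63] q [ 0.38 -0.75  0.48  0.77  2.65  0.03]
0.193 [(6, [0.0, 20.0, -20.0]), (8, [10.0, 40.0, -10.0]), (3, [10.0, 30.0, -30.0])]
[   2.5  437.7 1073.8] tilt 39.1 head 52.3 finger line [0.27 0.74 0.61] q [ 1.39  0.18  0.22 -0.34  2.09 -0.04]
```

The last candidate stays on the safe forward side, so I'll run that one.

```bash
python3 -m handwheel '[[0,20,-20,0,20],[0,20,-20,0,20],[0,20,-20,0,20],[0,20,-20,0,20],[0,20,-20,0,20],[0,20,-20,0,20],[10,40,-10,0,20],[10,40,-10,0,20],[10,40,-10,0,20],[10,40,-10,0,20],[10,40,-10,0,20],[10,40,-10,0,20],[10,40,-10,0,20],[10,40,-10,0,20]]' >/dev/null
cat > now.py <<'E'
from h import *
from sim import *
p,R,s=tool();q=np.array(s['joint_positions']);t=R[:,2]
print(s['clock'],p.round(1),'tilt',np.degrees(np.arccos(-t[2])).round(1),'head',np.degrees(np.arctan2(t[1],t[0])).round(1),'y',R[:,1].round(3),'grip',s['grip_width'].__round__(1),'F',np.round(s['wrist_force'],1),'q',q.round(3).tolist(),'tip',(p+182*t).round(1))
E
python3 now.py
```

```text
9.45 [  28.6  430.4 1060.8] tilt 30.5 head 47.0 y [0.33  0.812 0.482] grip 19.9 F [-0.   0.2 -1.2] q [1.315, 0.187, 0.218, -0.31, 2.234, -0.078] tip [ 91.5 498.  904. ]
```

```bash
sed -i 's/range(3):/range(2):/; s/>560:/>620 or pose(q)[0][1]<150:/' plan.py; timeout 400 python3 plan.py '[1.315,.187,.22,-.31,2.234,-.078]' 5000
```

```text
0.014 [(8, [20.0, 20.0, -10.0]), (8, [10.0, 20.0, -20.0])]
[-135.5  481.7 1057.8] tilt 47.9 head 60.1 finger line [0.21 0.65 0.73] q [ 1.74  0.25  0.22 -0.53  1.91  0.17]
0.017 [(8, [20.0, 20.0, -10.0]), (5, [10.0, 40.0, -20.0])]
[ -82.7  527.  1045.4] tilt 48.2 head 59.8 finger line [0.21 0.64 0.74] q [ 1.61  0.28  0.22 -0.43  1.86  0.13]
0.018 [(7, [30.0, 30.0, -20.0]), (5, [0.0, 10.0, -40.0])]
[-155.2  382.2 1092.5] tilt 47.5 head 59.9 finger line [0.21 0.65 0.73] q [ 1.85  0.16  0.22 -0.63  2.02  0.16]
0.022 [(8, [10.0, 10.0, -20.0]), (8, [20.0, 30.0, -10.0])]
[-136.7  500.8 1049.1] tilt 48.4 head 59.6 finger line [0.2  0.64 0.74] q [ 1.74  0.27  0.22 -0.53  1.89  0.18]
0.023 [(6, [20.0, 10.0, -30.0]), (8, [10.0, 40.0, 10.0])]
[ -40.   598.1 1009.2] tilt 48.0 head 59.5 finger line [0.21 0.65 0.73] q [ 1.52  0.36  0.22 -0.36  1.78  0.11]
```

```bash
python3 -m handwheel '[[20,20,-10,0,20],[20,20,-10,0,20],[20,20,-10,0,20],[20,20,-10,0,20],[20,20,-10,0,20],[20,20,-10,0,20],[20,20,-10,0,20],[20,20,-10,0,20],[10,20,-20,0,20],[10,20,-20,0,20],[10,20,-20,0,20],[10,20,-20,0,20],[10,20,-20,0,20],[10,20,-20,0,20],[10,20,-20,0,20],[10,20,-20,0,20]]' >/dev/null
python3 now.py
```

```text
11.05 [-134.8  474.8 1049.4] tilt 42.9 head 57.4 y [0.244 0.701 0.67 ] grip 20.1 F [0.  0.  0.6] q [1.736, 0.255, 0.219, -0.527, 2.007, 0.171] tip [-68. 579. 916.]
```

```bash
python3 -m handwheel '[[10,20,-20,0,20],[10,20,-20,0,20],[10,20,-20,0,20],[10,20,-20,0,20],[10,20,-20,0,20]]' >/dev/null
python3 now.py
cat > plan2.py <<'E'
from now import *
home=np.array([588.5,122.6]);d=np.radians(67.4)
u=t[:2]/np.hypot(*t[:2])
for sg in(1,-1):
    y=sg*np.array([-u[1],u[0],0]);print('roll',np.arctan2(-(y@R[:,0]),y@R[:,1]))
E
python3 plan2.py | tail -2
```

```text
11.55 [-167.6  445.1 1065.7] tilt 47.3 head 60.4 y [0.214 0.651 0.728] grip 20.0 F [-0.3  0.3  0.1] q [1.831, 0.232, 0.219, -0.592, 1.962, 0.201] tip [-101.4  561.4  942.3]
roll -1.434394860256804
roll 1.7071977933329892
```

```bash
python3 -m handwheel '[[0,0,0,-0.1434,24],[0,0,0,-0.1434,24],[0,0,0,-0.1434,24],[0,0,0,-0.1434,24],[0,0,0,-0.1434,24],[0,0,0,-0.1434,24],[0,0,0,-0.1434,24],[0,0,0,-0.1434,24],[0,0,0,-0.1434,24],[0,0,0,-0.1434,24],[0,0,0,0,24]]' >/dev/null
cat > path.py <<'E'
from now import *
def path(wps,q=q):
    R0=pose(q)[1];P=p.copy();n=0
    for w in wps:
        dv=np.array(w)-P;N=int(np.ceil(np.linalg.norm(dv)/42));st=R.T@(dv/N);err=0;vm=0
        for i in range(N):
            P=P+dv/N;q2=ik(q,P,R0,350).x;err=max(err,np.linalg.norm(pose(q2)[0]-P),300*np.linalg.norm((R0.inv()*pose(q2)[1]).as_rotvec()));q=q2
        n+=N;print(N,'rows',st.round(1).tolist(),'err',round(err,1),'->',w);show(q)
if __name__=='__main__':
    path([(200,430,800),(430,150,600),(400,-204,450),(384,-204,300)])
E
python3 path.py
```

```text
12.65 [-167.3  445.3 1065.6] tilt 47.3 head 60.3 y [-0.869  0.495  0.   ] grip 23.9 F [-0.2 -0.5  0.9] q [1.83, 0.232, 0.219, -0.591, 1.963, -1.233] tip [-101.2  561.5  942.1]
11 rows [7.3, -29.7, 27.6] err 0.0 -> (200, 430, 800)
[200. 430. 800.] tilt 47.3 head 60.3 finger line [-0.87  0.5   0.  ] q [ 0.86 -0.07  1.3   0.16  1.1  -1.77]
10 rows [23.5, -33.9, 4.1] err 19.2 -> (430, 150, 600)
[430.9 162.6 612.3] tilt 45.1 head 59.4 finger line [-0.85  0.53  0.03] q [-0.06  0.01  1.69  0.76  1.15 -2.85]
10 rows [32.9, -14.9, -13.5] err 168.9 -> (400, -204, 450)
[ 481.1 -123.2  542.2] tilt 34.4 head 59.4 finger line [-0.55  0.79  0.27] q [-0.62  0.2   1.62  0.61  1.42 -2.85]
4 rows [28.9, 3.5, 24.0] err 219.0 -> (384, -204, 300)
[ 477.  -106.6  377.7] tilt 18.0 head 57.3 finger line [-0.51  0.85  0.14] q [-0.53  0.38  1.83  0.39  0.95 -2.85]
```

```bash
python3 -m handwheel '[[0,0,0,0.1496,24],[0,0,0,0.1496,24],[0,0,0,0.1496,24],[0,0,0,0.1496,24],[0,0,0,0.1496,24],[0,0,0,0.1496,24],[0,0,0,0.1496,24],[0,0,0,0.1496,24],[0,0,0,0.1496,24],[0,0,0,0.1496,24],[0,0,0,0.1496,24],[0,0,0,0.1496,24],[0,0,0,0.1496,24],[0,0,0,0.1496,24],[0,0,0,0.1496,24],[0,0,0,0.1496,24],[0,0,0,0.1496,24],[0,0,0,0.1496,24],[0,0,0,0.1496,24],[0,0,0,0.1496,24]]' >/dev/null
python3 -m handwheel '[[0,0,0,0.1496,24],[0,0,0,0,24]]' >/dev/null
python3 path.py
```

```text
14.85 [-167.2  445.5 1065.5] tilt 47.3 head 60.3 y [ 0.868 -0.497 -0.002] grip 23.7 F [0.3 0.2 1.3] q [1.83, 0.232, 0.219, -0.591, 1.963, 1.911] tip [-101.   561.6  942. ]
11 rows [-7.3, 29.7, 27.6] err 0.0 -> (200, 430, 800)
[200. 430. 800.] tilt 47.3 head 60.3 finger line [ 0.87 -0.5  -0.  ] q [ 0.86 -0.07  1.3   0.16  1.1   1.37]
10 rows [-23.4, 33.9, 4.1] err 0.0 -> (430, 150, 600)
[430. 150. 600.] tilt 47.3 head 60.3 finger line [ 0.87 -0.5  -0.  ] q [-0.11  0.01  1.73  0.83  1.15  0.16]
10 rows [-32.9, 15.0, -13.5] err 0.0 -> (400, -204, 450)
[ 400. -204.  450.] tilt 47.3 head 60.3 finger line [ 0.87 -0.5  -0.  ] q [-0.92  0.29  1.84  0.75  1.46 -0.66]
4 rows [-28.9, -3.4, 24.0] err 0.0 -> (384, -204, 300)
[ 384. -204.  300.] tilt 47.3 head 60.3 finger line [ 0.87 -0.5  -0.  ] q [-0.95  0.55  2.01  0.82  1.16 -1.  ]
```

```bash
python3 -m handwheel '[[-7.3,29.7,27.6,0,24],[-7.3,29.7,27.6,0,24],[-7.3,29.7,27.6,0,24],[-7.3,29.7,27.6,0,24],[-7.3,29.7,27.6,0,24],[-7.3,29.7,27.6,0,24],[-7.3,29.7,27.6,0,24],[-7.3,29.7,27.6,0,24],[-7.3,29.7,27.6,0,24],[-7.3,29.7,27.6,0,24],[-7.3,29.7,27.6,0,24]]' >/dev/null
python3 -m handwheel '[[-23.4,33.9,4.1,0,24],[-23.4,33.9,4.1,0,24],[-23.4,33.9,4.1,0,24],[-23.4,33.9,4.1,0,24],[-23.4,33.9,4.1,0,24],[-23.4,33.9,4.1,0,24],[-23.4,33.9,4.1,0,24],[-23.4,33.9,4.1,0,24],[-23.4,33.9,4.1,0,24],[-23.4,33.9,4.1,0,24]]' >/dev/null
sed -i 's/path(\[(200.*/path([(400,-204,450),(384,-204,300)])/' path.py; python3 path.py
```

```text
16.95 [431.4 149.1 600.1] tilt 47.3 head 60.2 y [ 0.869 -0.495  0.002] grip 24.0 F [ 1.6 -0.6  0.7] q [-0.106, 0.017, 1.723, 0.826, 1.154, 0.157] tip [497.8 265.  476.6]
10 rows [-32.9, 14.7, -13.5] err 0.0 -> (400, -204, 450)
[ 400. -204.  450.] tilt 47.3 head 60.2 finger line [ 0.87 -0.49  0.  ] q [-0.92  0.29  1.84  0.75  1.45 -0.67]
4 rows [-28.9, -3.6, 24.0] err 0.0 -> (384, -204, 300)
[ 384. -204.  300.] tilt 47.3 head 60.2 finger line [ 0.87 -0.49  0.  ] q [-0.95  0.55  2.01  0.82  1.16 -1.  ]
```

```bash
python3 -m handwheel '[[-32.9,14.7,-13.5,0,24],[-32.9,14.7,-13.5,0,24],[-32.9,14.7,-13.5,0,24],[-32.9,14.7,-13.5,0,24],[-32.9,14.7,-13.5,0,24],[-32.9,14.7,-13.5,0,24],[-32.9,14.7,-13.5,0,24],[-32.9,14.7,-13.5,0,24],[-32.9,14.7,-13.5,0,24],[-32.9,14.7,-13.5,0,24],[-28.9,-3.6,24,0,24],[-28.9,-3.6,24,0,24],[-28.9,-3.6,24,0,24],[-28.9,-3.6,24,0,24],[0,0,0,0,24]]' >/dev/null
python3 now.py
python3 - <<'E'
from h import *
p,R,s=tool()
a=optics.get_image('top')[200:360,200:400];b=optics.get_image('side')[140:380,240:480]
cv2.imwrite('pics/e.png',np.hstack([cv2.resize(a,(500,400),interpolation=cv2.INTER_CUBIC)[:,:400],cv2.resize(b,(400,400),interpolation=cv2.INTER_CUBIC)]))
for c in('top','side'):
    for r in finder.look_for(c,'torch_head')[:1]:print(c,r)
E
```

```text
18.45 [ 381.8 -202.1  297.5] tilt 47.4 head 60.7 y [ 0.869 -0.495 -0.008] grip 24.3 F [0.6 0.3 0.7] q [-0.95, 0.558, 2.018, 0.815, 1.154, -1.002] tip [447.3 -85.3 174.2]
top {'centre': [487.0, -23.3, 238.9], 'conf': 0.85}
side {'centre': [483.4, -10.8, 230.5], 'conf': 0.7}
```

View pics/e.png

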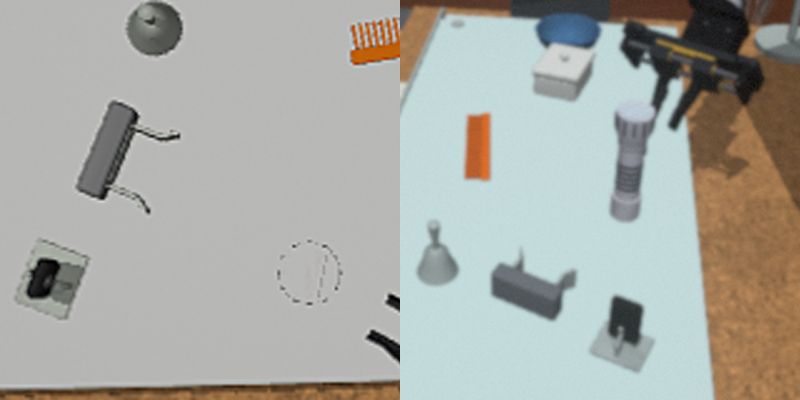

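The fingertips (near (375,335) and (395,300) in the left half) sit behind the torch, which is at (309,272). The torch hasn't moved. Next I lower to about 12 mm above the shelf and set the opening to 16 mm so the tips cradle the cap.

```bash
cat > go.py <<'E'
from now import *
import sys
def tipto(xy,z):
    tgt=np.array([*xy,z]);return R.T@(tgt-(p+182*t))
u=t[:2]/np.hypot(*t[:2]);l=np.array([-u[1],u[0]])
if __name__=='__main__':
    T=np.array([487,-23.5]);home=np.array([588.5,122.6]);d=np.array([np.cos(np.radians(67.4)),np.sin(np.radians(67.4))])
    a=(p+182*t)[:2]
    print('down',R.T@np.array([0,0,82-(p+182*t)[2]]))
    c1=T-24.7*u
    print('to near contact',R.T@np.r_[c1-4*u-a,0])
    c2=home-55*d-24.7*u;c3=home-24.7*u
    print('leg1',R.T@np.r_[c2-c1,0],np.linalg.norm(c2-c1),'leg2',R.T@np.r_[c3-c2,0])
E
python3 go.py
```

```text
18.65 [ 383.1 -202.7  302.3] tilt 47.2 head 60.2 y [ 0.869 -0.495  0.004] grip 24.1 F [0.2 0.1 0.2] q [-0.949, 0.548, 2.014, 0.817, 1.158, -1.0] tip [449.6 -86.9 178.6]
down [-70.91106693  -0.3495665   65.64916177]
to near contact [30.48806551  1.08669582 32.93752834]
leg1 [83.22961546 22.66896107 90.02133435] 124.67915352327583 leg2 [37.09946924 -6.7573312  40.03708103]
```

```bash
python3 -m handwheel '[[-17.7,0,16.4,0,16],[-17.7,0,16.4,0,16],[-17.7,0,16.4,0,16],[-17.7,0,16.4,0,16],[0,0,0,0,16],[0,0,0,0,16]]' >/dev/null; python3 go.py
```

```text
19.25 [ 383.1 -202.6  205.6] tilt 47.2 head 60.2 y [ 0.869 -0.495  0.002] grip 16.1 F [-0.6 -0.6  0.8] q [-0.949, 0.769, 2.048, 0.923, 0.993, -1.221] tip [449.6 -86.6  82.1]
down [-0.06069417 -0.00020606  0.05610947]
to near contact [30.32561887  1.22890849 32.80803622]
leg1 [83.187626   22.63763445 90.06801714] 124.67915352327583 leg2 [37.06396267 -6.77133548 40.06758898]
```

```bash
python3 -m handwheel '[[5.05,0.2,5.45,0,16],[5.05,0.2,5.45,0,16],[5.05,0.2,5.45,0,16],[5.05,0.2,5.45,0,16],[5.05,0.2,5.45,0,16],[5.05,0.2,5.45,0,16]]'
python3 -m handwheel '[[2,0.5,2.2,0,16],[2,0.5,2.2,0,16],[3,0.8,3.2,0,16],[3,0.8,3.2,0,16],[3.5,0.9,3.8,0,16],[3.5,0.9,3.8,0,16],[3.5,0.9,3.8,0,16],[3.5,0.9,3.8,0,16],[3.5,0.9,3.8,0,16],[3.5,0.9,3.8,0,16],[3.5,0.9,3.8,0,16],[3.5,0.9,3.8,0,16]]'
python3 now.py
python3 - <<'E'
from h import *
a=optics.get_image('top')[200:360,200:400];b=optics.get_image('side')[140:380,240:480]
cv2.imwrite('pics/f.png',np.hstack([cv2.resize(a,(500,400),interpolation=cv2.INTER_CUBIC)[:,:400],cv2.resize(b,(400,400),interpolation=cv2.INTER_CUBIC)]))
for c in('top','side'):
    for r in finder.look_for(c,'torch_head')[:1]:print(c,r)
E
```

```text
clock: 19.85
position: [406.1, -163.4, 204.4]
ee_rot: [-2.213, -1.286, -0.968]
wrist_force: [0.1, -0.4, 0.2]
grip_width: 15.9
grasp_force: 0.0
clock: 21.05
position: [442.3, -119.9, 204.3]
ee_rot: [-2.213, -1.286, -0.968]
wrist_force: [-1.3, -1.6, -1.1]
grip_width: 16.1
grasp_force: 0.6
21.05 [ 442.3 -119.9  204.3] tilt 47.3 head 60.3 y [ 0.869 -0.495  0.   ] grip 16.1 F [-1.3 -1.6 -1.1] q [-0.716, 0.772, 2.037, 1.11, 0.934, -1.162] tip [508.5  -3.8  80.7]
top {'centre': [522.3, 15.0, 236.3], 'conf': 0.77}
side {'centre': [521.1, 30.3, 227.4], 'conf': 0.85}
```

View pics/f.png

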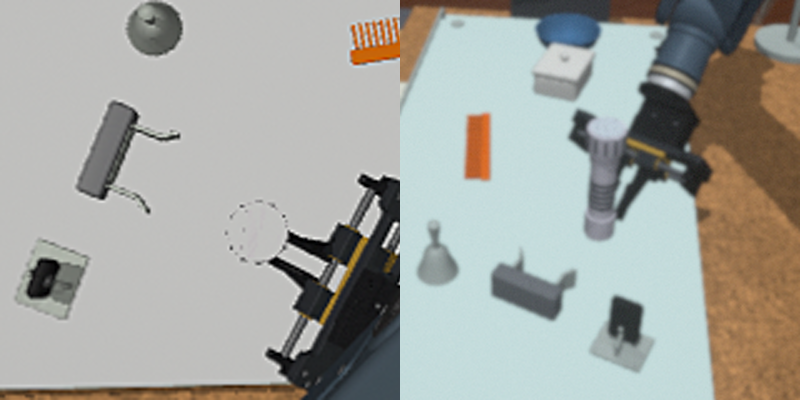

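The torch slides upright, nested against both fingertips, with its head at (257,232) in the left half. That agrees with the fingertip pose to about 3 mm, so I continue.

```bash
cat > rest.py <<'E'
from go import *
home=np.array([588.5,122.6]);d=np.array([.384,.923]);a=(p+182*t)[:2];n=np.array([-.923,.384])
ax=a+24.7*u;print('axis in dock frame',(ax-home)@d,(ax-home)@n)
for s in(55,0):
    v=R.T@np.array([*(home-s*d-24.7*u-a),81.5-(p+182*t)[2]]);print(s,v.round(1),np.linalg.norm(v))
E
python3 rest.py
```

```text
21.25 [ 442.1 -120.1  204.3] tilt 47.3 head 60.3 y [ 0.869 -0.495  0.   ] grip 16.1 F [-0.   0.2 -0.1] q [-0.716, 0.772, 2.037, 1.109, 0.935, -1.162] tip [508.2  -3.9  80.8]
axis in dock frame -123.07618683087652 22.450091675465167
55 [48.3 13.9 51.2] 71.73988004473149
0 [85.3  7.1 91.3] 125.14731845001265
```

```bash
python3 -m handwheel '[[2,0.6,2.1,0,16],[3,0.9,3.2,0,16],[3.45,1,3.65,0,16],[3.45,1,3.65,0,16],[3.45,1,3.65,0,16],[3.45,1,3.65,0,16],[3.45,1,3.65,0,16],[3.45,1,3.65,0,16],[3.45,1,3.65,0,16],[3.45,1,3.65,0,16],[3.45,1,3.65,0,16],[3.45,1,3.65,0,16],[3.45,1,3.65,0,16],[3.45,1,3.65,0,16],[2,0.5,2,0,16]]'
python3 rest.py
python3 - <<'E'
from h import *
a=optics.get_image('top')[225:305,220:320];b=optics.get_image('side')[230:350,270:390]
cv2.imwrite('pics/g.png',np.hstack([cv2.resize(a,(500,400),interpolation=cv2.INTER_CUBIC)[:,:400],cv2.resize(b,(400,400),interpolation=cv2.INTER_CUBIC)]))
for c in('top','side'):
    for r in finder.look_for(c,'torch_head')[:1]:
        print(c,r)
E
```

```text
clock: 22.75
position: [489.3, -65.7, 205.1]
ee_rot: [-2.213, -1.286, -0.968]
wrist_force: [-0.8, -0.9, -0.1]
grip_width: 15.4
grasp_force: 0.5
22.75 [489.3 -65.7 205.1] tilt 47.3 head 60.3 y [ 0.869 -0.495  0.   ] grip 15.4 F [-0.8 -0.9 -0.1] q [-0.554, 0.774, 1.979, 1.205, 0.904, -1.069] tip [555.5  50.4  81.6]
axis in dock frame -54.79172925363603 -0.2522397489809337
55 [-0.2 -0.2 -0.1] 0.3169904081189875
0 [36.8 -7.  40. ] 54.80922436797297
top {'centre': [568.0, 66.3, 234.2], 'conf': 0.91}
```

View pics/g.png

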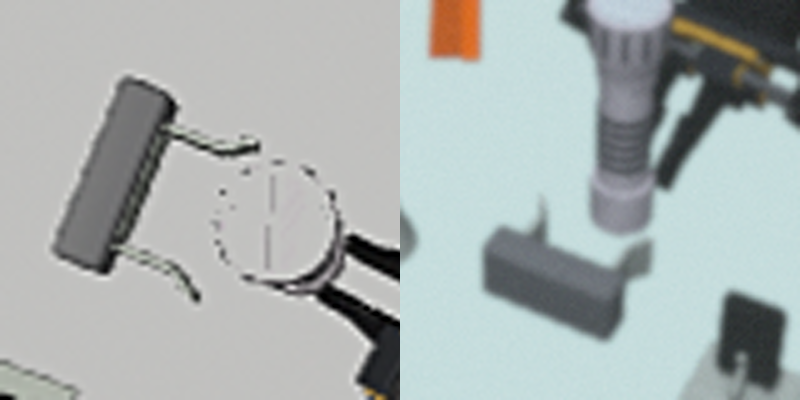

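Run:
```python
from h import *
print(proj('top',[[567.7,71.9,237]]),ray_z('top',[(275.5,269.3)],237))
ft=lambda p:(np.array(p)+.5)/5-.5+[220,225]
tips=ray_z('top',ft([(258,148),(198,298)]),100);print(tips,tips.mean(0))
d=np.array([.384,.923]);n=np.array([-.923,.384]);h=ray_z('top',[(275.5,269.3)],237)[0,:2]
print('mouth lateral vs home',(tips.mean(0)[:2]-[588.5,122.6])@n,(tips.mean(0)[:2]-[588.5,122.6])@d,'torch lat',(h-[588.5,122.6])@n)
```

```text
[[274.36947174 268.0172953 ]] [[565.10736557  69.69828528 237.        ]]
[[610.51366099  88.43980327 100.        ]
 [544.07280206 115.93522353 100.        ]] [577.29323152 102.1875134  100.        ]
mouth lateral vs home 2.5054524488205137 -23.144124225618697 torch lat 1.27714313104172
```

The torch is aligned with the mouth: torch lateral 1.3 mm against 2.5 mm for the mouth centre, with 7 mm of play. I'll push in most of the way, then creep until it seats.

```bash
python3 -m handwheel '[[2,-0.4,2.2,0,16],[3,-0.5,3.3,0,16],[3.5,-0.7,3.8,0,16],[3.5,-0.7,3.8,0,16],[3.5,-0.7,3.8,0,16],[3.5,-0.7,3.8,0,16],[3.5,-0.7,3.8,0,16],[3.5,-0.7,3.8,0,16],[3.5,-0.7,3.8,0,16],[2,-0.4,2.2,0,16]]'
python3 rest.py
python3 -m handwheel '[[1.4,-0.3,1.5,0,16],[1.4,-0.3,1.5,0,16],[0.7,-0.1,0.7,0,16]]'
```

```text
clock: 23.95
position: [506.8, -22.0, 205.0]
ee_rot: [-2.212, -1.286, -0.968]
wrist_force: [-0.4, -1.5, -0.2]
grip_width: 16.0
grasp_force: 0.6
23.95 [506.8 -22.  205. ] tilt 47.3 head 60.3 y [ 0.869 -0.495  0.   ] grip 16.0 F [-0.4 -1.5 -0.2] q [-0.452, 0.776, 1.965, 1.279, 0.871, -1.037] tip [573.   94.1  81.5]
axis in dock frame -7.747486458911792 0.36185971882584134
55 [-31.7   6.2 -34.4] 47.23462598460152
0 [ 5.3 -0.6  5.6] 7.758464885883672
clock: 24.25
position: [508.6, -17.7, 205.0]
ee_rot: [-2.213, -1.286, -0.968]
wrist_force: [-0.3, -1.0, 0.1]
grip_width: 16.0
grasp_force: 0.6
```

```bash
python3 -m handwheel '[[0.7,-0.1,0.7,0,16],[0.7,-0.1,0.7,0,16],[0.7,-0.1,0.7,0,16]]' | sed -n 2,4p
python3 -m handwheel '[[0.7,-0.1,0.7,0,16],[0.7,-0.1,0.7,0,16]]'| sed -n 2,4p
python3 rest.py | sed -n 2p
```

```text
position: [509.8, -15.1, 205.1]
ee_rot: [-2.213, -1.286, -0.968]
wrist_force: [-0.3, -1.3, 0.5]
position: [510.7, -13.2, 205.2]
ee_rot: [-2.213, -1.286, -0.968]
wrist_force: [-0.3, -1.9, 1.4]
axis in dock frame 1.7965741106796682 0.0827785881474514
```

```bash
for i in 1; do python3 -m handwheel '[[0.7,-0.1,0.7,0,16],[0.7,-0.1,0.7,0,16]]'| sed -n '2p;4p'; done
python3 -m handwheel '[[0.7,-0.1,0.7,0,16]]'| sed -n '2p;4p'
python3 - <<'E'
from h import *
a=optics.get_image('top')[225:305,220:320];b=optics.get_image('side')[230:350,270:390]
cv2.imwrite('pics/i.png',np.hstack([cv2.resize(a,(500,400),interpolation=cv2.INTER_CUBIC)[:,:400],cv2.resize(b,(400,400),interpolation=cv2.INTER_CUBIC)]))
E
```

```text
position: [511.3, -11.7, 205.2]
wrist_force: [-4.0, -5.4, 1.7]
position: [511.6, -11.3, 205.2]
wrist_force: [-5.3, -10.1, 2.7]
```

View pics/i.png

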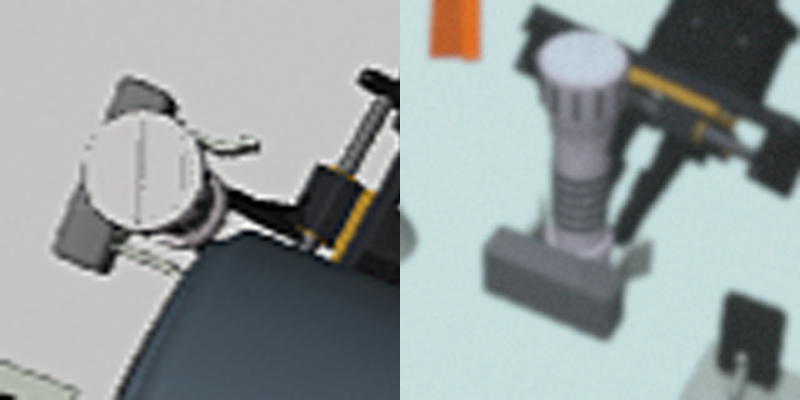

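The force rises to 11 N and motion stalls. The side crop shows the cap upright against the block at (578,240). I'll measure, then back straight off.

```bash
python3 -m handwheel '[[0.7,-0.1,0.7,0,16],[0,0,0,0,16]]'| sed -n '2p;4p'
python3 -m handwheel '[[-1.5,0.2,-1.6,0,16],[-3,0,-3.3,0,16],[-7,0,-7.5,0,16],[-14,0,-15,0,16],[-20,0,-21,0,16],[-20,0,-21,0,16],[0,0,0,0,16]]'| sed -n '1,4p'
python3 - <<'E'
from h import *
im=optics.get_image('top');cv2.imwrite('pics/top9.png',im);b=optics.get_image('side')
for c in('top','side'):
    for r in finder.look_for(c,'torch_head')[:1]:print(c,np.round(r['centre'],1))
print(ray_z('top',[(248.0,258.6)],237))
cv2.imwrite('pics/j.png',np.hstack([cv2.resize(im[225:305,200:300],(500,400),interpolation=cv2.INTER_CUBIC)[:,:400],cv2.resize(b[230:350,270:390],(400,400),interpolation=cv2.INTER_CUBIC)]))
E
```

```text
position: [511.8, -11.0, 205.4]
wrist_force: [-6.5, -11.5, 3.5]
clock: 26.05
position: [464.5, -95.4, 204.2]
ee_rot: [-2.217, -1.281, -0.969]
wrist_force: [-0.5, 0.6, 0.0]
top [588.9 124.3 234.9]
side [583.3 140.8 233.4]
[[587.56797876 123.94549265 237.        ]]
```

View pics/j.png

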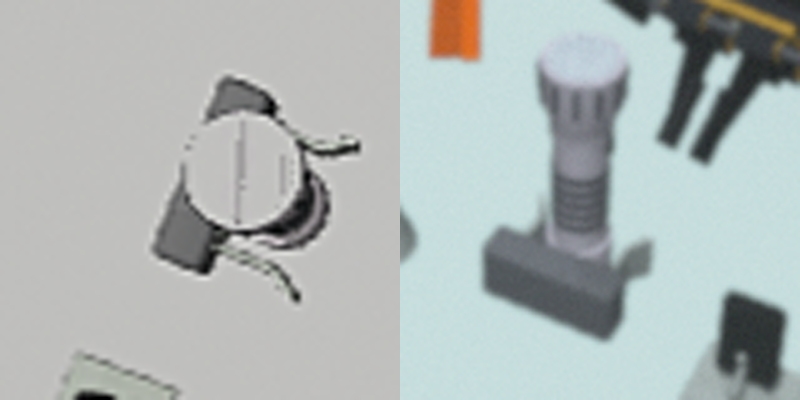

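The torch stands upright and home, with its head at (243,170) in the left half. It measures (587.6, 123.9), against a dock home of (587.5, 123.0) from the same camera. The gripper is about 100 mm clear.

```bash
python3 -c "
from plant import robot
print(robot.finish_job())"
```

```text
the job is handed in; nothing more can be done
None
```

The torch is upright in its dock, pushed low on its cap until it seated against the back (about 1 mm from the measured home point); the gripper is clear, nothing else was disturbed as far as the pictures show, and the job was handed in at about 26 s, with no verdict shown.

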